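# Dock the open specimen carrier in the covered bay

### The job

Lift the open carrier of loose specimens off the glass plate by its carrying bar, carry it level to the covered bay and set it gently on the apron in front of the hood. Then take it by its front fin and slide it bar and all under the hood until you feel it press lightly against the hidden sprung back stop, and let go so that it stays there touching the stop with all specimens lying flat inside. Do not ram the stop, and leave the other things on the bench as they are.

Things in the scene. Friction and masses are not known exactly. Their poses are not given: they have to be found in the camera images.
- carrier: open bare-metal carrier on the glass plate (plate top 6 mm above the worktop): a shallow tray 120 (x) x 90 (y) mm, floor 2.5 mm, walls 14 mm high, with a carrying bar over its middle and a pull fin in front (-x). About 0.45 kg (varies by 20 percent), friction on the bay's deck about 0.6. Origin: centre of the underside; x points from the fin to the back, z up
- carrier_bar (a point): centre of the carrier's rigid carrying bar: 10 mm wide (y), 10 mm high, running along x for 120 mm, 56 mm above the carrier's origin, on a post 6 mm thick at each end; axes as the carrier's
- carrier_fin (a point): grip point on the carrier's pull fin, 92 mm in front (-x) of the carrier's origin and 36 mm above it. The fin is 8 mm thick (y), stands out from x = -60 to -105 mm and from 12 to 52 mm above the underside; axes as the carrier's
- bay: fixed covered bay: grey deck 320 x 120 mm, its top 25 mm above the worktop, white sheet hood over the rear part. Origin at worktop height below the middle of the hood's front edge; x points into the hood, z up. The deck runs from x = -150 mm (bare apron up to x = 0) to x = +170 mm. Two lead-in guides 16 mm high flare from the hood's sides to x = -30 mm, y = +-59 mm
- bay_mouth (a point): middle of the hood's open front, at deck height (25 mm above the bay's origin); axes as the bay's. Inside, the hood is 104 mm wide and 68 mm high; its roof is 4 mm thick, top 72 mm above the deck. The carrier passes in with its bar; a gripper that holds the bar does not
- bay_stop: fixed bracket hidden inside the hood; its origin lies at deck height 40 mm behind the hood's front edge. It carries a sprung plunger that meets the carrier's back wall between 104 and 130 mm behind the front edge, different each time, in shade. It yields 10 mm at 0.5 N/mm, well damped, then is rigid: press 2 to 5 N above sliding friction. Let go, the carrier may creep back a little, still touching
- resin_jar: bystander: dark jar 67 mm wide, 80 mm high, on the worktop between carrier and bay; origin at its underside
- timer: bystander: small flat white timer 60 x 62 x 17 mm; origin at its underside
- suspension_1: bystander: white bottle with cap, 44 mm wide, 138 mm high, on the worktop at the left front; origin at its underside
- specimen_5: bystander: single specimen disc, 30 mm wide, 19 mm high, alone on the glass plate behind the carrier; origin at its underside
- specimen_1: mounted specimen, a plain disc 30 mm in diameter and 17 mm high, lying loose in the carrier; origin at the centre of its underside, z up
- specimen_4: mounted specimen, a plain disc 30 mm in diameter and 16 mm high, lying loose in the carrier; origin at the centre of its underside, z up
- specimen_7: mounted specimen, a plain disc 30 mm in diameter and 15 mm high, lying loose in the carrier; origin at the centre of its underside, z up
- specimen_2: mounted specimen, a plain disc 30 mm in diameter and 15 mm high, lying loose in the carrier; origin at the centre of its underside, z up

How it is judged:
On the way, in this order (a step that is already met when the one before it is completed fails the run):
1. the carrier is lifted clear and hangs in the gripper, touching neither the plate nor the bay (height (world z) of carrier above 0.045 m and contact force between carrier and bay below 0.1 N and contact force between carrier and the fingers above 2 N), for 0.2 s.
2. it stands on the bay's apron, let go, not yet at the stop (contact force between carrier and bay above 2 N and contact force between carrier and the fingers below 0.1 N and contact force between carrier and bay_stop below 0.1 N and x of carrier in the frame of bay between -0.16 and 0.03 m and z of carrier in the frame of bay between 0.022 and 0.029 m), for 0.1 s.
At the end, for the whole second after the job is handed in: The carrier rests level (3 degrees) on the deck under the hood, within 12 mm of the bay's middle and 8 degrees of its direction, its origin 35 to 90 mm behind the hood's front edge, pressing the back stop with over 0.2 N; all four specimens lie flat on its floor (contact force between carrier and bay_stop above 0.2 N and x of carrier in the frame of bay between 0.035 and 0.09 m and y of carrier in the frame of bay between -0.012 and 0.012 m and z of carrier in the frame of bay between 0.022 and 0.029 m and angle between carrier's own z axis and vertical below 0.05 rad and angle between the x axis of carrier and the x axis of bay, either way round below 0.15 rad and linear speed of carrier below 0.01 m/s and x of specimen_1 in the frame of carrier between -0.058 and 0.058 m and y of specimen_1 in the frame of carrier between -0.043 and 0.043 m and z of specimen_1 in the frame of carrier between -0.004 and 0.013 m and angle between each of specimen_1, specimen_4, specimen_7, specimen_2's own z axis and vertical below 0.2 rad and x of specimen_4 in the frame of carrier between -0.058 and 0.058 m and y of specimen_4 in the frame of carrier between -0.043 and 0.043 m and z of specimen_4 in the frame of carrier between -0.004 and 0.013 m and x of specimen_7 in the frame of carrier between -0.058 and 0.058 m and y of specimen_7 in the frame of carrier between -0.043 and 0.043 m and z of specimen_7 in the frame of carrier between -0.004 and 0.013 m and x of specimen_2 in the frame of carrier between -0.058 and 0.058 m and y of specimen_2 in the frame of carrier between -0.043 and 0.043 m and z of specimen_2 in the frame of carrier between -0.004 and 0.013 m); the robot touches nothing.
It fails at once if the carrier is tilted by more than 0.2 rad (11 degrees) (angle between carrier's own z axis and vertical above 0.2 rad).
It fails at once if the stop is rammed: more than 20 N between carrier and stop (contact force between carrier and bay_stop above 20 N).
It fails at once if the carrier is let fall rather than set down (out of the fingers and faster than 0.4 m/s) (contact force between carrier and the fingers below 0.05 N and linear speed of carrier above 0.4 m/s).
It fails at once if a bystander (jar, timer, front bottle or single specimen) is pushed more than 20 mm (distance of any of resin_jar, timer, suspension_1, specimen_5 from where it was at the start of the episode above 0.02 m).
It also fails if it takes over 70 s, if anything falls off the work surface, if the arm or the gripper's body presses on something with over 40 N, if the wrist force passes 120 N, or if a joint passes its speed limit or range.

### The arm

A 7-joint arm with a two-finger parallel gripper is mounted at the origin on a cart in front of the work surface, level with it; the furniture and walls round the work are solid. World frame = base frame: x ahead of the robot, y to its left, z up, the work surface at z = 0. Lengths are in m, angles in rad, forces in N, time in s.
With the tool pointing down it reaches from about 0.35 to 0.9 m from the base axis. Payload 8.1 kg.
Tool frame: the origin (TCP) lies midway between the tips of the shut fingers; the grasp point (between the pads) lies 19 mm behind it (pinch_z is the distance from the TCP to the grasp point, in m); z points along the fingers, y is the line along which they close (so a half turn about z gives the same grasp; the last joint's range is limited). The gripper opens to 92 mm and grips with 3 to 60 N. Pads are 19 mm wide; open, the fingers measure 130 mm over their backs; the gripper's body (75 mm by 190 mm) begins 47 mm behind the grasp point.
Start: joints at [1.112, 0.434, 0.025, 1.573, -0.012, 1.134, -0.075], TCP at [0.218, -0.586, 0.227] pointing down, gripper open.
Joint ranges: [-2.62, 2.62], [-0.44, 2.09], [-1.27, 1.32], [0.08, 2.57], [-1.32, 4.46], [0.12, 2], [-2.74, 2.74]. Speed limits (rad/s): [2.22, 2.22, 3.01, 3.01, 3.14, 3.14, 3.14].

### API

Orientations are given as a unit quaternion [x, y, z, w].
In Python, from cell import state, grab_frame, finish_job, pinch_z gives the robot as it stands.
- The arm moves only by the tool carry_out, never from a script. Its arguments are lists of equal length, an entry for each row: "jaw": the opening, from 0 (shut) to 1 (fully open); "travel": the shift along the tool's x, y, z in mm, a list of three; "rot": the turn, a rotation vector about the tool's x, y, z in degrees, a list of three. In form: {"jaw": [jaw, ...], "travel": [[dx, dy, dz], ...], "rot": [[ax, ay, az], ...]}. A call has exactly 8 rows; each row shifts and turns the commanded pose from where the row before left it, along the tool's axes as they then stand; what a row does not reach is not made up. A row lasts 1/8 s, in which the tool goes at most 62.5 mm and 10.7 degrees, less where a joint would pass 70% of its speed; a pose out of reach is approached as far as the arm can. A call is refused whole if a number of a shift passes 62.5 or a number of a turn 10.7, either way. A call with a gripper value outside its range is refused whole. The fingers move at their own pace and stop on an object; the grip force is fixed at half the most. Time passes only in rows, so rows that do not move let the fingers close, or fill a call up. It gives the time, the measured TCP pose, the force, the opening and the grip force at its end, in the units of the state.
- state(): the state, without advancing time (a new reading comes with each control period).
- grab_frame(name): name is "side" or "top" or "wrist"; returns a dict with "img" (480x640x3 uint8, red, green, blue), "fovy" (degrees; the focal length in pixels is half the picture's height over the tangent of half this angle, whatever the lens; pixels are square), "cx", "cy" (the principal point, pixels), "D" ([k1, k2, p1, p2, k3] as OpenCV has them; the pictures are not rectified), "rvec" (rotation vector, rad) and "tvec" (3), from world to camera coordinates, as OpenCV has them; the wrist camera has in their place "T_tool_cam" (4x4, takes a point from camera to tool coordinates, whose origin is the TCP and whose axes are the flange's). Camera axes: x right, y down, z forward; pixel columns grow to the right and rows downward; lengths in m; the calibration is good to about 2 mm. A picture is of the moment at which its call begins: read the wrist's pose just before it. There is no depth.
- finish_job(): hands the job in; it is judged then, once.
The state is a dict: "time_s": time; "joints": joint angles; "qd": joint speeds; "joint_torque": joint torques, N m; "tcp_pos": TCP position; "eef_rot": TCP orientation; "contact_force": force on the tool from outside, world axes, zero at the start; "torque": the same for the moment, N m; "gripper_width": finger opening in m; "grasp_force": force on a finger pad.
Only numpy, scipy, OpenCV 4.12 (cv2) and the standard library are available. Lean on these libraries where they do the work, as an engineer would, in place of code of your own. Each camera call takes 0.05 s, during which the arm holds its last target. There are 200 camera calls.

## Working session

There is one attempt and no reset: what is moved stays moved. The work goes in short steps, Python scripts to look and compute and a tool call to move; the robot and the scene stay as the last step left them, time stands still between calls to the robot, and variables do not carry over. Pictures are saved under pics/ and viewed, at most 10 in all, crops included, and the job is handed in when it is done.

Besides the shell and the picture viewer there is one more tool, called after "Call:" in YAML: its name, and indented under it one key for each argument. carry_out: Moves the arm, as the interface text tells. Its arguments: {"type":"object","properties":{"jaw":{"type":"array"},"travel":{"type":"array"},"rot":{"type":"array"}},"required":["jaw","travel","rot"]}

```bash
ls; mkdir -p pics
cat > h.py <<'E'
import numpy as np, cv2
from cell import state, grab_frame, finish_job, pinch_z
from scipy.spatial.transform import Rotation as R
def K(f):
    h,w=f["img"].shape[:2]; fl=h/2/np.tan(np.radians(f["fovy"])/2)
    return np.array([[fl,0,f["cx"]],[0,fl,f["cy"]],[0,0,1.]])
def ext(f,s=None):
    # camera centre and cam->world rotation
    if "rvec" in f:
        Rc=cv2.Rodrigues(np.array(f["rvec"],float))[0].T; return -Rc@np.array(f["tvec"]).ravel(),Rc
    T=np.array(f["T_tool_cam"]); Rt=R.from_quat(s["eef_rot"]).as_matrix()
    return Rt@T[:3,3]+np.array(s["tcp_pos"]),Rt@T[:3,:3]
def ray(f,px,s=None):
    p=cv2.undistortPoints(np.array(px,float).reshape(-1,1,2),K(f),np.array(f["D"],float)).reshape(-1,2)
    c,Rc=ext(f,s); return c,np.c_[p,np.ones(len(p))]@Rc.T
def onz(f,px,z,s=None):
    c,d=ray(f,px,s); return c+d*((z-c[2])/d[:,2])[:,None]
def proj(f,P,s=None):
    c,Rc=ext(f,s); rv=cv2.Rodrigues(Rc.T)[0]
    return cv2.projectPoints(np.array(P,float).reshape(-1,3),rv,-Rc.T@c,K(f),np.array(f["D"],float))[0].reshape(-1,2)
def save(f,n): cv2.imwrite(f"pics/{n}.png",f["img"][:,:,::-1])
E
python3 - <<'E'
from h import *
s=state();print(s,pinch_z)
for n in("side","top","wrist"):
    f=grab_frame(n);save(f,n+"0");c,Rc=ext(f,s);print(n,f["fovy"],c,Rc[:,2],f["D"])
E
```

```text
pics
{'time_s': 0.0, 'joints': array([ 1.11239861,  0.43518003,  0.0249498 ,  1.57407897, -0.01158662,
        1.13398711, -0.075103  ]), 'qd': array([-0.00068625,  0.0021631 ,  0.00040958,  0.00037105, -0.00011537,
        0.00068675,  0.00019461]), 'joint_torque': array([-7.84343192e-04, -6.67856169e+01,  9.85011309e-01, -3.14462149e+01,
       -6.05906406e-02,  4.30363964e-02,  2.39827123e-04]), 'tcp_pos': array([ 0.21749398, -0.58540577,  0.22597839]), 'eef_rot': array([ 9.84221471e-01,  1.76939333e-01, -2.01384177e-04, -7.27012144e-04]), 'contact_force': array([-0.33512362,  0.45257471,  0.94706945]), 'torque': array([-0.0226648 ,  0.0071911 ,  0.01487252]), 'grasp_force': 0.0, 'gripper_width': 0.09186601931149234} 0.0188
side 56.52258224965963 [0.26840381 0.73920939 0.59893346] [ 0.36473857 -0.70923376 -0.60328538] [-0.0196371  0.         0.         0.         0.       ]
top 50.16075891006939 [0.46084623 0.07679671 1.2469726 ] [ 0.09499755 -0.00698587 -0.99545299] [-0.07826852  0.          0.          0.          0.        ]
wrist 61.42477526707005 [ 0.28255619 -0.56128733  0.38415928] [-0.2454921  -0.08997823 -0.96521373] [-0.07117231  0.          0.          0.          0.        ]
```

View pics/top0.png

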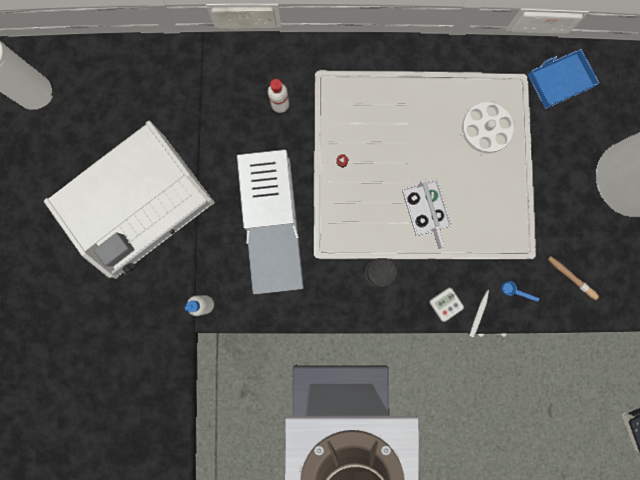

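View pics/side0.png

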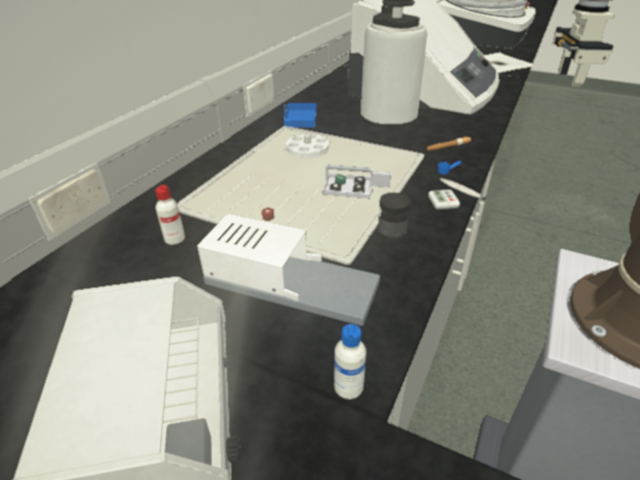

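The top view shows the carrier at about (427,208) with its fin at (437,240), and the bay with hood front at about (272,228) and apron end at (277,292). The jar is at (381,272), between them. The side view shows the same layout. I'll zoom in for measurement.

Run:
```python
from h import *
f=grab_frame("top");im=f["img"]
a=cv2.resize(im[140:305,230:310],None,fx=4,fy=3.6*4/3.6,interpolation=cv2.INTER_CUBIC)
b=cv2.resize(im[170:260,390:465],None,fx=6,fy=6,interpolation=cv2.INTER_CUBIC)
c=np.zeros((600,780,3),np.uint8); c[:min(600,a.shape[0]),:320]=a[:600]; c[:540,325:775]=b
save({"img":c},"crop")
hsv=cv2.cvtColor(im,cv2.COLOR_RGB2HSV)
# bay: grey-blue deck and white hood
sub=np.zeros(im.shape[:2],np.uint8); sub[140:305,230:308]=1
g=cv2.cvtColor(im,cv2.COLOR_RGB2GRAY)
m=((g>90)&(sub>0)).astype(np.uint8)
mw=((g>190)&(sub>0)).astype(np.uint8); md=((g>100)&(g<185)&(sub>0)).astype(np.uint8)
for nm,mm,z in(("hood",mw,.097),("deck",cv2.morphologyEx(md,cv2.MORPH_OPEN,np.ones((5,5))),.025)):
    cs,_=cv2.findContours(mm,0,2);k=max(cs,key=cv2.contourArea);r=cv2.minAreaRect(k);bx=cv2.boxPoints(r)
    print(nm,cv2.contourArea(k),bx.round(1).tolist(),'\n',onz(f,bx,z).round(4).tolist(), onz(f,[r[0]],z))
print(onz(f,[(381,272)],.08),onz(f,[(447,305)],.017),onz(f,[(200,305)],.1))
```

```text
hood 3473.5 [[236.6999969482422, 154.3000030517578], [285.70001220703125, 149.60000610351562], [292.70001220703125, 222.89999389648438], [243.6999969482422, 227.60000610351562]] 
 [[0.7638, 0.2693, 0.097], [0.775, 0.1568, 0.097], [0.6055, 0.139, 0.097], [0.5945, 0.2497, 0.097]] [[0.68396029 0.20353743 0.097     ]]
deck 3165.0 [[245.5, 227.5], [295.6000061035156, 222.1999969482422], [302.6000061035156, 288.6000061035156], [252.5, 293.8999938964844]] 
 [[0.6031, 0.2562, 0.025], [0.6164, 0.136, 0.025], [0.4577, 0.118, 0.025], [0.4446, 0.2369, 0.025]] [[0.53001467 0.18667727 0.025     ]]
[[ 0.49604654 -0.06199015  0.08      ]] [[ 0.4191598  -0.22796562  0.017     ]] [[0.42017527 0.34403442 0.1       ]]
```

View pics/crop.png

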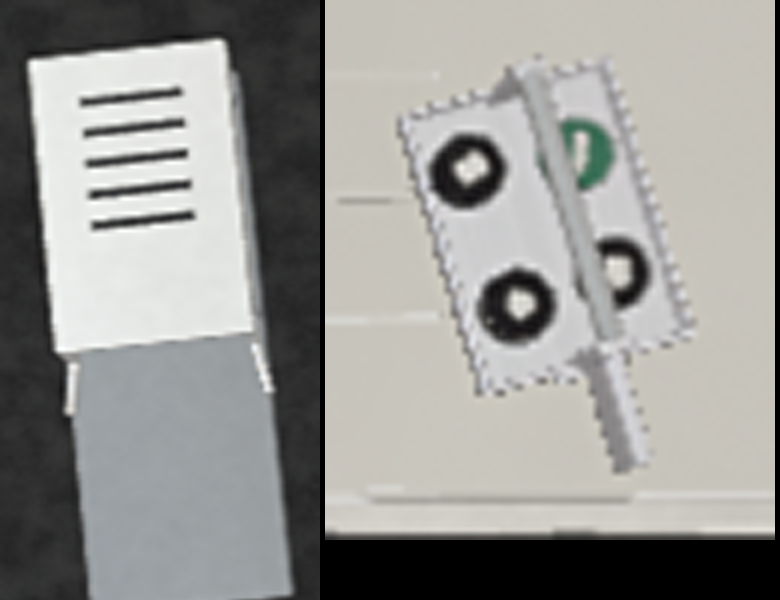

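The crop shows the tray rim corners at (400,118), (608,62), (692,335) and (482,393), and the bar from (533,68) to (605,338). The fin top's end is at (635,465). The four discs lie on both sides of the bar.

Run:
```python
from h import *
f=grab_frame("top")
P=lambda a:[(390+(x+.5)/6-.5-325/6,170+(y+.5)/6-.5) for x,y in a]
t=onz(f,P([(400,118),(608,62),(692,335),(482,393)]),.020);print(t.round(4).tolist(),t.mean(0))
print([np.linalg.norm(t[i]-t[(i+1)%4]).round(4) for i in range(4)])
b=onz(f,P([(530,68),(604,338)]),.067);print(b,b.mean(0),np.linalg.norm(b[0]-b[1]))
d=(t[0]+t[1]-t[2]-t[3]);print("yaw",np.degrees(np.arctan2(d[1],d[0])),np.degrees(np.arctan2(*(b[0]-b[1])[[1,0]])))
print(onz(f,P([(622,470),(640,465)]),.058))
```

```text
[[0.6991, -0.1221, 0.02], [0.7229, -0.2077, 0.02], [0.611, -0.2398, 0.02], [0.5871, -0.1539, 0.02]] [ 0.65502847 -0.18087247  0.02      ]
[np.float64(0.0889), np.float64(0.1164), np.float64(0.0891), np.float64(0.1165)]
[[ 0.71024335 -0.16594065  0.067     ]
 [ 0.6039017  -0.19306832  0.067     ]] [ 0.65707253 -0.17950449  0.067     ] 0.10974724689103711
yaw 15.911084529269102 14.310887274830337
[[ 0.55322672 -0.20130048  0.058     ]
 [ 0.55520589 -0.20842155  0.058     ]]
```

Call:
carry_out:
  jaw: [1,1,1,1,1,1,1,1]
  travel:
    - [20,-8,0]
    - [36,-15,0]
    - [42,-17,0]
    - [42,-17,0]
    - [42,-17,0]
    - [42,-17,0]
    - [42,-17,0]
    - [42,-17,0]
  rot:
    - [0,0,0]
    - [0,0,0]
    - [0,0,0]
    - [0,0,0]
    - [0,0,0]
    - [0,0,0]
    - [0,0,0]
    - [0,0,0]

```text
time_s: 1.25
tcp_pos: [0.4646, -0.3586, 0.2269]
eef_rot: [0.984, 0.178, 0.0, -0.0]
contact_force: [-0.3, -0.4, -0.4]
gripper_width: 0.092
grasp_force: 0.0
```

Call:
carry_out:
  jaw: [1,1,1,1,1,1,1,1]
  travel:
    - [42,-17,0]
    - [42,-17,0]
    - [42,-17,0]
    - [42,-17,0]
    - [42,-17,0]
    - [30,-12,0]
    - [0,0,0]
    - [0,0,0]
  rot:
    - [0,0,0]
    - [0,0,0]
    - [0,0,0]
    - [0,0,0]
    - [0,0,0]
    - [0,0,0]
    - [0,0,4.7]
    - [0,0,0]

```text
time_s: 2.25
tcp_pos: [0.6543, -0.1848, 0.2266]
eef_rot: [0.99, 0.138, -0.0, -0.0]
contact_force: [0.1, -0.3, 0.1]
gripper_width: 0.0918
grasp_force: 0.0
```

Run:
```python
from h import *
s=state();f=grab_frame("wrist");save(f,"w1");print(s["tcp_pos"],s["eef_rot"],s["contact_force"])
c=np.array([.655,-.18,.006]);a=np.radians(15.7);e=np.array([np.cos(a),np.sin(a),0]);z=np.array([0,0,1])
print(proj(f,[c+.06*e+.061*z,c-.06*e+.061*z,c-.105*e+.052*z],s).round(1))
```

```text
[ 0.65425419 -0.18479905  0.22655418] [ 9.90489643e-01  1.37586955e-01 -1.62742932e-04 -2.65145823e-04] [ 0.06079338 -0.28874622  0.06089799]
[[312.5 141.6]
 [312.6 288. ]
 [312.8 331.1]]
```

View pics/w1.png

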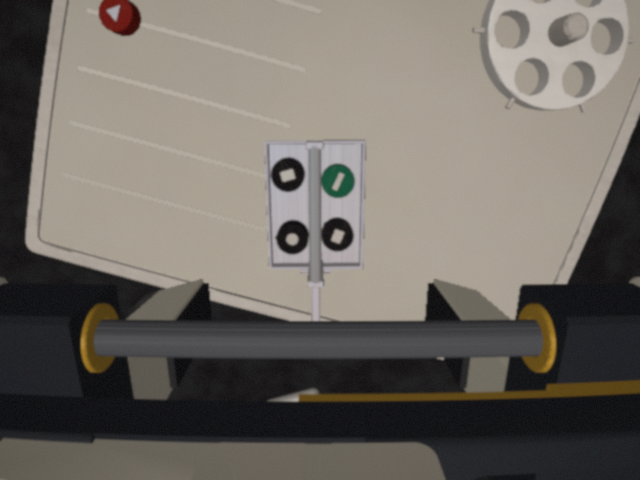

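The wrist view shows the bar from (314.5,144) to (316,283), with the fin in line below it. That is 2–3 mm right of my prediction and within about 0.6° of the yaw.

Run:
```python
from h import *
s=state();f=grab_frame("wrist")
b=onz(f,[(314.5,143),(316,284)],.067,s);t=onz(f,[(268,142),(365,141),(363,267),(271,268)],.020,s)
print(b,b.mean(0),np.degrees(np.arctan2(*(b[0]-b[1])[[1,0]])),t,t.mean(0))
Rt=R.from_quat(s["eef_rot"]).as_matrix()
for c in(b.mean(0),t.mean(0)): print((Rt.T@(np.r_[c[:2],.043]-s["tcp_pos"])*1000).round(1))
```

```text
[[ 0.71194477 -0.16644904  0.067     ]
 [ 0.60118354 -0.19898432  0.067     ]] [ 0.65656415 -0.18271668  0.067     ] 16.369751161474444 [[ 0.70035239 -0.12669658  0.02      ]
 [ 0.72455522 -0.20873383  0.02      ]
 [ 0.61239032 -0.24216469  0.02      ]
 [ 0.58742138 -0.15801688  0.02      ]] [ 0.65617983 -0.18390299  0.02      ]
[  3.3  -2.1 183.7]
[  2.6  -1.1 183.7]
```

Call:
carry_out:
  jaw: [1,1,1,1,1,1,1,1]
  travel:
    - [2.5,-1.8,15]
    - [0,0,30]
    - [0,0,35]
    - [0,0,35]
    - [0,0,30]
    - [0,0,22]
    - [0,0,12]
    - [0,0,4]
  rot:
    - [0,0,-0.3]
    - [0,0,0]
    - [0,0,0]
    - [0,0,0]
    - [0,0,0]
    - [0,0,0]
    - [0,0,0]
    - [0,0,0]

```text
time_s: 3.35
tcp_pos: [0.6555, -0.1845, 0.0429]
eef_rot: [0.99, 0.139, -0.0, -0.0]
contact_force: [0.2, -0.2, -0.5]
gripper_width: 0.092
grasp_force: 0.0
```

Call:
carry_out:
  jaw: [0,0,0,0,0,0,0,0]
  travel:
    - [0,0,0]
    - [0,0,0]
    - [0,0,0]
    - [0,0,0]
    - [0,0,0]
    - [0,0,0]
    - [0,0,0]
    - [0,0,0]
  rot:
    - [0,0,0]
    - [0,0,0]
    - [0,0,0]
    - [0,0,0]
    - [0,0,0]
    - [0,0,0]
    - [0,0,0]
    - [0,0,0]

```text
time_s: 4.35
tcp_pos: [0.656, -0.1845, 0.0437]
eef_rot: [0.99, 0.139, 0.0, 0.0]
contact_force: [-0.1, -0.1, -1.0]
gripper_width: 0.0165
grasp_force: 0.0
```

Call:
carry_out:
  jaw: [0,0,0,0,0,0,0,0]
  travel:
    - [0,0,0]
    - [0,0,0]
    - [0,0,0]
    - [0,0,0]
    - [0,0,-2]
    - [0,0,-4]
    - [0,0,-6]
    - [0,0,-6]
  rot:
    - [0,0,0]
    - [0,0,0]
    - [0,0,0]
    - [0,0,0]
    - [0,0,0]
    - [0,0,0]
    - [0,0,0]
    - [0,0,0]

```text
time_s: 5.35
tcp_pos: [0.656, -0.1848, 0.0621]
eef_rot: [0.99, 0.139, -0.0, 0.0]
contact_force: [0.5, -0.3, -6.8]
gripper_width: 0.0098
grasp_force: 30.0
```

Call:
carry_out:
  jaw: [0,0,0,0,0,0,0,0]
  travel:
    - [0,0,-8]
    - [0,0,-14]
    - [0,0,-20]
    - [0,0,-24]
    - [0,0,-24]
    - [0,0,-16]
    - [0,0,-8]
    - [0,0,-2]
  rot:
    - [0,0,0]
    - [0,0,0]
    - [0,0,0]
    - [0,0,0]
    - [0,0,0]
    - [0,0,0]
    - [0,0,0]
    - [0,0,0]

```text
time_s: 6.35
tcp_pos: [0.656, -0.1845, 0.178]
eef_rot: [0.99, 0.139, 0.0, 0.0]
contact_force: [0.3, -0.3, -7.0]
gripper_width: 0.0097
grasp_force: 30.0
```

Run:
```python
from h import *
s=state();print(s["tcp_pos"],s["contact_force"],s["torque"],s["grasp_force"])
f=grab_frame("wrist");save(f,"w2")
Rt=R.from_quat(s["eef_rot"]).as_matrix();print(Rt)
# carry target: bay yaw 6.6, carrier at bay x=-80
a=np.radians(6.6);e=np.array([np.cos(a),np.sin(a),0]);o=np.array([.6,.1945,0])
print(o-.08*e, (Rt.T@(np.r_[(o-.08*e)[:2],s["tcp_pos"][2]]-s["tcp_pos"])*1000))
print(np.degrees(np.arctan2(Rt[1,0],Rt[0,0])))
```

```text
[ 0.65598243 -0.18453247  0.17801657] [ 0.32075837 -0.250662   -7.01318711] [ 0.00988002 -0.00146128  0.02304779] 29.998184144496918
[[ 9.61358520e-01  2.75299370e-01  2.29416803e-04]
 [ 2.75299399e-01 -9.61358533e-01 -1.07314405e-04]
 [ 1.91008213e-04  1.66325925e-04 -9.99999968e-01]]
[0.52053018 0.18530503 0.        ] [-2.84021309e+01 -3.92836352e+02 -7.07639123e-02]
15.979857470816055
```

View pics/w2.png

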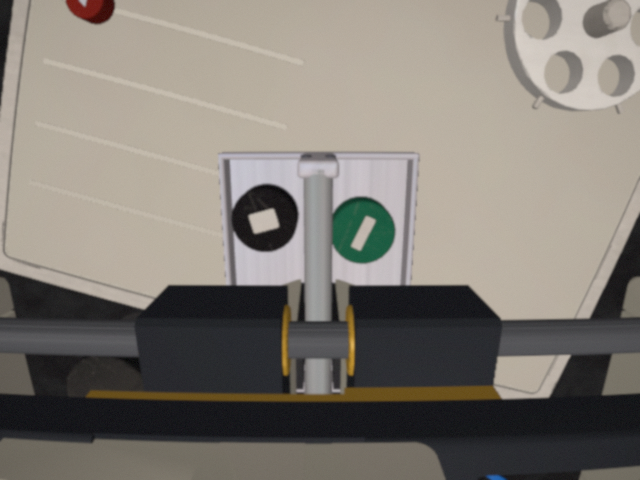

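The carrier hangs level, with the bar centred between the pads at (318,340) and the visible discs flat. Next I carry it over the jar to the apron.

Call:
carry_out:
  jaw: [0,0,0,0,0,0,0,0]
  travel:
    - [0,-6,0]
    - [-1,-12,0]
    - [-1,-19,0]
    - [-2,-26,0]
    - [-2,-32,0]
    - [-3,-34,0]
    - [-3,-34,0]
    - [-3,-34,0]
  rot:
    - [0,0,0]
    - [0,0,0]
    - [0,0,0]
    - [0,0,0]
    - [0,0,0]
    - [0,0,0]
    - [0,0,0]
    - [0,0,0]

```text
time_s: 7.4
tcp_pos: [0.5861, 0.0033, 0.1779]
eef_rot: [0.99, 0.14, 0.0, -0.0]
contact_force: [0.4, -0.1, -7.2]
gripper_width: 0.0096
grasp_force: 30.0
```

Call:
carry_out:
  jaw: [0,0,0,0,0,0,0,0]
  travel:
    - [-3,-34,0]
    - [-3,-34,0]
    - [-2,-34,0]
    - [-2,-32,0]
    - [-1,-26,0]
    - [-1,-19,0]
    - [-1,-12,0]
    - [0,-5,0]
  rot:
    - [0,0,0]
    - [0,0,0]
    - [0,0,0]
    - [0,0,0]
    - [0,0,0]
    - [0,0,0]
    - [0,0,0]
    - [0,0,0]

```text
time_s: 8.4
tcp_pos: [0.5206, 0.186, 0.1777]
eef_rot: [0.99, 0.139, 0.0, 0.0]
contact_force: [0.1, -1.2, -6.7]
gripper_width: 0.0099
grasp_force: 30.0
```

Call:
carry_out:
  jaw: [0,0,0,0,0,0,0,0]
  travel:
    - [0,0,0]
    - [0,0,0]
    - [0,0,0]
    - [0,0,0]
    - [0,0,0]
    - [0,0,0]
    - [0,0,0]
    - [0,0,0]
  rot:
    - [0,0,0.5]
    - [0,0,1.2]
    - [0,0,2]
    - [0,0,2.2]
    - [0,0,2]
    - [0,0,1]
    - [0,0,0.5]
    - [0,0,0]

```text
time_s: 9.4
tcp_pos: [0.5209, 0.1856, 0.1777]
eef_rot: [0.998, 0.057, 0.0, 0.0]
contact_force: [-0.2, -0.3, -7.0]
gripper_width: 0.0091
grasp_force: 30.0
```

Run:
```python
from h import *
s=state();print(s["tcp_pos"],s["contact_force"],s["torque"],s["grasp_force"])
f=grab_frame("wrist");save(f,"w3");t=grab_frame("top");save({"img":cv2.resize(t["img"][140:310,220:320],None,fx=3.5,fy=3.5)},"t3")
Rt=R.from_quat(s["eef_rot"]).as_matrix()
a=np.radians(6.6);e=np.array([np.cos(a),np.sin(a),0]);o=np.array([.6,.1945,0])
print((Rt.T@(np.r_[(o-.08*e)[:2],s["tcp_pos"][2]]-s["tcp_pos"])*1000),np.degrees(np.arctan2(Rt[1,0],Rt[0,0])))
n=np.array([-e[1],e[0],0])
z=np.array([0,0,1])
for y in(-.052,.052): print("mouth top corner",proj(f,[o+y*n+.097*z],s),"deck edge",proj(f,[o+np.sign(y)*.06*n+.025*z,o+.17*e+np.sign(y)*.06*n+.025*z],s).tolist())
g=f["img"];
```

```text
[0.52086213 0.18563242 0.17772962] [-0.16365958 -0.27842625 -7.04547287] [ 0.08622848 -0.06092157  0.01908172] 29.99838262796402
[-3.67323718e-01  2.87133525e-01  1.06424809e-05] 6.589340904444672
mouth top corner [[409.42300203 113.90190307]] deck edge [[398.89246286961327, 118.09962712874244], [406.79456377236085, -135.67827305791494]]
mouth top corner [[227.09117267 113.81274954]] deck edge [[237.4570974183423, 118.02245619832672], [229.82818900348326, -135.7836004406204]]
```

View pics/w3.png

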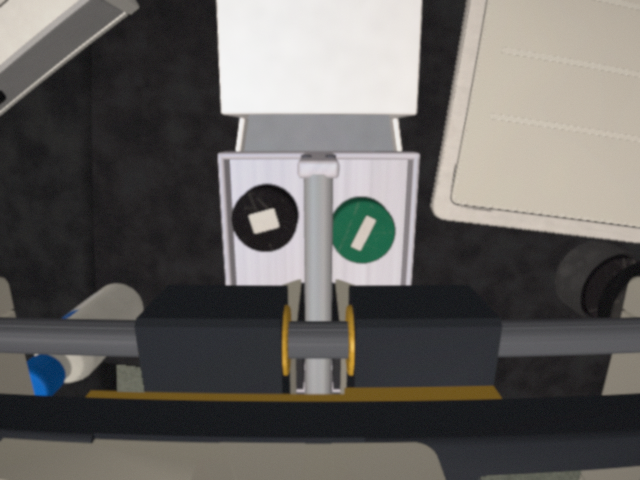

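The wrist view shows the hood front edge from (218,115) to (420,115), centred at 319. The bar is at 318, so it is aligned to within 1 mm. The bottle at (90,320) is well clear in y (0.344 m), so I lower.

Call:
carry_out:
  jaw: [0,0,0,0,0,0,0,0]
  travel:
    - [0,0,6]
    - [0,0,13]
    - [0,0,20]
    - [0,0,23]
    - [0,0,20]
    - [0,0,15]
    - [0,0,8]
    - [0,0,4]
  rot:
    - [0,0,0]
    - [0,0,0]
    - [0,0,0]
    - [0,0,0]
    - [0,0,0]
    - [0,0,0]
    - [0,0,0]
    - [0,0,0]

```text
time_s: 10.5
tcp_pos: [0.5209, 0.1856, 0.0684]
eef_rot: [0.998, 0.057, -0.0, 0.0]
contact_force: [-1.0, 0.5, -7.3]
gripper_width: 0.0097
grasp_force: 30.0
```

Call:
carry_out:
  jaw: [0,0,0,0,0,0,0,0]
  travel:
    - [0,0,1]
    - [0,0,1]
    - [0,0,1]
    - [0,0,1]
    - [0,0,0.5]
    - [0,0,0.5]
    - [0,0,0]
    - [0,0,0]
  rot:
    - [0,0,0]
    - [0,0,0]
    - [0,0,0]
    - [0,0,0]
    - [0,0,0]
    - [0,0,0]
    - [0,0,0]
    - [0,0,0]

```text
time_s: 11.5
tcp_pos: [0.5209, 0.1856, 0.0637]
eef_rot: [0.998, 0.057, 0.0, 0.0]
contact_force: [0.1, -0.3, -6.5]
gripper_width: 0.0095
grasp_force: 30.0
```

Call:
carry_out:
  jaw: [0,0,0,0,0,0,0,0]
  travel:
    - [0,0,0.3]
    - [0,0,0.3]
    - [0,0,0.3]
    - [0,0,0.3]
    - [0,0,0]
    - [0,0,0]
    - [0,0,0]
    - [0,0,0]
  rot:
    - [0,0,0]
    - [0,0,0]
    - [0,0,0]
    - [0,0,0]
    - [0,0,0]
    - [0,0,0]
    - [0,0,0]
    - [0,0,0]

```text
time_s: 12.5
tcp_pos: [0.5212, 0.1856, 0.0628]
eef_rot: [0.998, 0.057, 0.0, -0.0]
contact_force: [0.1, -1.6, 1.8]
gripper_width: 0.0094
grasp_force: 30.0
```

Call:
carry_out:
  jaw: [0.5,0.5,0.5,0.5,0.5,0.5,0.5,0.5]
  travel:
    - [0,0,0]
    - [0,0,0]
    - [0,0,0]
    - [0,0,0]
    - [0,0,0]
    - [0,0,0]
    - [0,0,0]
    - [0,0,0]
  rot:
    - [0,0,0]
    - [0,0,0]
    - [0,0,0]
    - [0,0,0]
    - [0,0,0]
    - [0,0,0]
    - [0,0,0]
    - [0,0,0]

```text
time_s: 13.5
tcp_pos: [0.5209, 0.1856, 0.0625]
eef_rot: [0.998, 0.057, -0.0, 0.0]
contact_force: [0.9, 0.1, -0.6]
gripper_width: 0.0456
grasp_force: 0.0
```

Call:
carry_out:
  jaw: [0.5,0.5,0.5,0.5,0.5,0.5,0.5,0.5]
  travel:
    - [0,0,-8]
    - [0,0,-15]
    - [0,0,-22]
    - [0,0,-25]
    - [0,0,-25]
    - [0,0,-20]
    - [0,0,-5]
    - [0,0,0]
  rot:
    - [0,0,0]
    - [0,0,0]
    - [0,0,0]
    - [0,0,0]
    - [0,0,0]
    - [0,0,0]
    - [0,0,0]
    - [0,0,0]

```text
time_s: 14.5
tcp_pos: [0.5209, 0.1856, 0.1828]
eef_rot: [0.998, 0.057, 0.0, -0.0]
contact_force: [-0.3, -0.5, -0.1]
gripper_width: 0.0457
grasp_force: 0.0
```

Call:
carry_out:
  jaw: [0.5,0.5,0.5,0.5,0.5,0.5,0.5,0.5]
  travel:
    - [-10,0,0]
    - [-16,0,0]
    - [-20,0,0]
    - [-20,0,0]
    - [-16,0,0]
    - [-12,0,0]
    - [0,0,0]
    - [0,0,0]
  rot:
    - [0,0,0]
    - [0,0,0]
    - [0,0,0]
    - [0,0,0]
    - [0,0,0]
    - [0,0,0]
    - [0,0,0]
    - [0,0,0]

```text
time_s: 15.5
tcp_pos: [0.4281, 0.1749, 0.1826]
eef_rot: [0.998, 0.057, 0.0, -0.0]
contact_force: [0.3, 0.0, 0.2]
gripper_width: 0.0459
grasp_force: 0.0
```

Run:
```python
from h import *
s=state();print(s["tcp_pos"],s["contact_force"],s["gripper_width"])
f=grab_frame("wrist");save(f,"w4")
Rt=R.from_quat(s["eef_rot"]).as_matrix()
a=np.arctan2(Rt[1,0],Rt[0,0]);e=np.array([np.cos(a),np.sin(a),0]);z=np.array([0,0,1])
c=np.array([.5212,.1856,.025])
print(np.degrees(a),proj(f,[c+.06*e+.061*z,c-.06*e+.061*z,c-.06*e+.052*z,c-.105*e+.052*z],s).round(1).tolist())
print(Rt.T@(c-.094*e+(.038-.019)*z-s["tcp_pos"])*1000)
```

```text
[0.42807452 0.17492339 0.182631  ] [0.31816552 0.01223403 0.18147221] 0.04587122231130022
6.567714613309808 [[318.0, -17.9], [317.9, 189.9], [317.9, 188.0], [317.8, 253.8]]
[-3.54647206e-01  6.84441604e-02  1.38630785e+02]
```

View pics/w4.png

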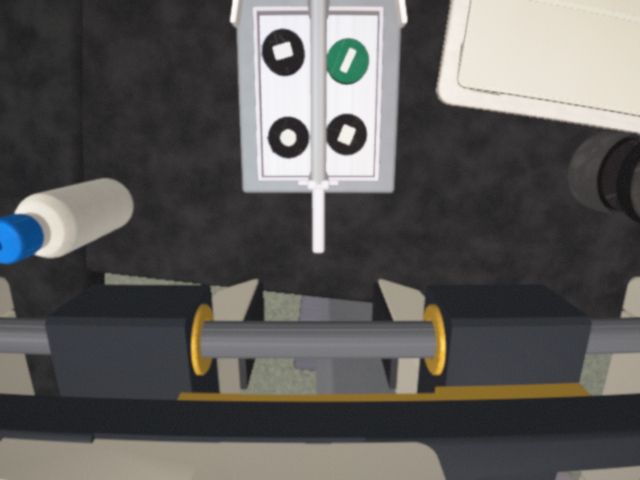

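The fin tip is at (318.5,252) against a predicted (317.8,253.8), and all discs lie flat. I descend and grip the fin.

Call:
carry_out:
  jaw: [0.5,0.5,0.5,0.5,0.5,0.5,0.5,0.5]
  travel:
    - [0,0,10]
    - [0,0,20]
    - [0,0,26]
    - [0,0,28]
    - [0,0,25]
    - [0,0,17]
    - [0,0,9]
    - [0,0,3]
  rot:
    - [0,0,0]
    - [0,0,0]
    - [0,0,0]
    - [0,0,0]
    - [0,0,0]
    - [0,0,0]
    - [0,0,0]
    - [0,0,0]

```text
time_s: 16.55
tcp_pos: [0.4273, 0.1747, 0.0439]
eef_rot: [0.998, 0.057, -0.0, 0.0]
contact_force: [0.0, -0.7, -0.1]
gripper_width: 0.0459
grasp_force: 0.0
```

Call:
carry_out:
  jaw: [0,0,0,0,0,0,0,0]
  travel:
    - [0,0,0]
    - [0,0,0]
    - [0,0,0]
    - [0,0,0]
    - [0,0,0]
    - [0,0,0]
    - [0,0,0]
    - [0,0,0]
  rot:
    - [0,0,0]
    - [0,0,0]
    - [0,0,0]
    - [0,0,0]
    - [0,0,0]
    - [0,0,0]
    - [0,0,0]
    - [0,0,0]

```text
time_s: 17.55
tcp_pos: [0.4276, 0.1748, 0.0447]
eef_rot: [0.998, 0.057, 0.0, -0.0]
contact_force: [-1.5, -0.5, 6.3]
gripper_width: 0.008
grasp_force: 30.0
```

Run:
```python
from h import *
s=state();print(s["tcp_pos"],s["contact_force"],s["torque"],s["gripper_width"],s["grasp_force"])
```

```text
[0.42764089 0.17484305 0.04472253] [-1.52094767 -0.51491604  6.25644303] [-0.11060297  0.20883838  0.00352292] 0.007993736697934413 30.001076459884644
```

Call:
carry_out:
  jaw: [0,0,0,0,0,0,0,0]
  travel:
    - [0,0,-0.3]
    - [0,0,-0.3]
    - [0,0,0]
    - [0,0,0]
    - [0,0,0]
    - [0,0,0]
    - [0,0,0]
    - [0,0,0]
  rot:
    - [0,0,0]
    - [0,0,0]
    - [0,0,0]
    - [0,0,0]
    - [0,0,0]
    - [0,0,0]
    - [0,0,0]
    - [0,0,0]

```text
time_s: 18.55
tcp_pos: [0.4274, 0.1747, 0.0451]
eef_rot: [0.998, 0.057, -0.0, 0.0]
contact_force: [1.4, 0.2, -4.9]
gripper_width: 0.008
grasp_force: 30.0
```

Call:
carry_out:
  jaw: [0,0,0,0,0,0,0,0]
  travel:
    - [0,0,0.25]
    - [2,0,0]
    - [4,0,0]
    - [6,0,0]
    - [7,0,0]
    - [8,0,0]
    - [8,0,0]
    - [8,0,0]
  rot:
    - [0,0,0]
    - [0,0,0]
    - [0,0,0]
    - [0,0,0]
    - [0,0,0]
    - [0,0,0]
    - [0,0,0]
    - [0,0,0]

```text
time_s: 19.55
tcp_pos: [0.4708, 0.1797, 0.0448]
eef_rot: [0.998, 0.057, -0.0, 0.0]
contact_force: [-2.4, 0.3, -1.7]
gripper_width: 0.0077
grasp_force: 30.0
```

Call:
carry_out:
  jaw: [0,0,0,0,0,0,0,0]
  travel:
    - [8,0,0]
    - [8,0,0]
    - [8,0,0]
    - [8,0,0]
    - [8,0,0]
    - [8,0,0]
    - [8,0,0]
    - [6,0,0]
  rot:
    - [0,0,0]
    - [0,0,0]
    - [0,0,0]
    - [0,0,0]
    - [0,0,0]
    - [0,0,0]
    - [0,0,0]
    - [0,0,0]

```text
time_s: 20.55
tcp_pos: [0.5324, 0.1869, 0.0448]
eef_rot: [0.998, 0.057, 0.0, 0.0]
contact_force: [-3.9, -0.0, -2.7]
gripper_width: 0.0081
grasp_force: 30.0
```

Call:
carry_out:
  jaw: [0,0,0,0,0,0,0,0]
  travel:
    - [3,0,0]
    - [2,0,0]
    - [1,0,0]
    - [1,0,0]
    - [1,0,0]
    - [1,0,0]
    - [1,0,0]
    - [1,0,0]
  rot:
    - [0,0,0]
    - [0,0,0]
    - [0,0,0]
    - [0,0,0]
    - [0,0,0]
    - [0,0,0]
    - [0,0,0]
    - [0,0,0]

```text
time_s: 21.55
tcp_pos: [0.5428, 0.1881, 0.0448]
eef_rot: [0.998, 0.057, -0.0, 0.0]
contact_force: [-3.0, 0.6, -2.5]
gripper_width: 0.0078
grasp_force: 30.0
```

Call:
carry_out:
  jaw: [0,0,0,0,0,0,0,0]
  travel:
    - [1,0,0]
    - [1,0,0]
    - [1,0,0]
    - [1,0,0]
    - [1,0,0]
    - [1,0,0]
    - [1,0,0]
    - [1,0,0]
  rot:
    - [0,0,0]
    - [0,0,0]
    - [0,0,0]
    - [0,0,0]
    - [0,0,0]
    - [0,0,0]
    - [0,0,0]
    - [0,0,0]

```text
time_s: 22.55
tcp_pos: [0.5507, 0.1891, 0.0449]
eef_rot: [0.998, 0.057, -0.0, 0.0]
contact_force: [-2.0, -0.9, -2.3]
gripper_width: 0.0078
grasp_force: 30.0
```

```bash
python3 -c "
from h import *
for i in range(3):
    s=state();print(s['contact_force'],s['tcp_pos'])"
```

```text
[-1.96074019 -0.89861188 -2.34261773] [0.55073501 0.18906758 0.04486072]
[-1.96074019 -0.89861188 -2.34261773] [0.55073501 0.18906758 0.04486072]
[-1.96074019 -0.89861188 -2.34261773] [0.55073501 0.18906758 0.04486072]
```

Call:
carry_out:
  jaw: [0,0,0,0,0,0,0,0]
  travel:
    - [0.8,0,0]
    - [0.8,0,0]
    - [0.8,0,0]
    - [0.8,0,0]
    - [0.8,0,0]
    - [0.8,0,0]
    - [0.8,0,0]
    - [0.4,0,0]
  rot:
    - [0,0,0]
    - [0,0,0]
    - [0,0,0]
    - [0,0,0]
    - [0,0,0]
    - [0,0,0]
    - [0,0,0]
    - [0,0,0]

```text
time_s: 23.55
tcp_pos: [0.5567, 0.1897, 0.0449]
eef_rot: [0.998, 0.057, 0.0, 0.0]
contact_force: [-0.9, -0.3, -2.2]
gripper_width: 0.0081
grasp_force: 30.0
```

Call:
carry_out:
  jaw: [0,0,0,0,0,0,0,0]
  travel:
    - [0.7,0,0]
    - [0.7,0,0]
    - [0.7,0,0]
    - [0.7,0,0]
    - [0.7,0,0]
    - [0.7,0,0]
    - [0.7,0,0]
    - [0.7,0,0]
  rot:
    - [0,0,0]
    - [0,0,0]
    - [0,0,0]
    - [0,0,0]
    - [0,0,0]
    - [0,0,0]
    - [0,0,0]
    - [0,0,0]

```text
time_s: 24.55
tcp_pos: [0.5622, 0.1903, 0.0449]
eef_rot: [0.998, 0.057, -0.0, 0.0]
contact_force: [-2.6, -0.1, -1.5]
gripper_width: 0.008
grasp_force: 30.0
```

Call:
carry_out:
  jaw: [0,0,0,0,0,0,0,0]
  travel:
    - [0.6,0,0]
    - [0.6,0,0]
    - [0.6,0,0]
    - [0.6,0,0]
    - [0.6,0,0]
    - [0.6,0,0]
    - [0.6,0,0]
    - [0.6,0,0]
  rot:
    - [0,0,0]
    - [0,0,0]
    - [0,0,0]
    - [0,0,0]
    - [0,0,0]
    - [0,0,0]
    - [0,0,0]
    - [0,0,0]

```text
time_s: 25.55
tcp_pos: [0.567, 0.1909, 0.0449]
eef_rot: [0.998, 0.057, 0.0, 0.0]
contact_force: [-2.7, -0.9, -1.2]
gripper_width: 0.008
grasp_force: 30.0
```

Call:
carry_out:
  jaw: [0,0,0,0,0,0,0,0]
  travel:
    - [0.6,0,0]
    - [0.6,0,0]
    - [0.6,0,0]
    - [0.6,0,0]
    - [0.6,0,0]
    - [0.6,0,0]
    - [0.6,0,0]
    - [0.6,0,0]
  rot:
    - [0,0,0]
    - [0,0,0]
    - [0,0,0]
    - [0,0,0]
    - [0,0,0]
    - [0,0,0]
    - [0,0,0]
    - [0,0,0]

```text
time_s: 26.55
tcp_pos: [0.5718, 0.1915, 0.0449]
eef_rot: [0.998, 0.057, 0.0, 0.0]
contact_force: [-3.0, -0.5, -1.8]
gripper_width: 0.0079
grasp_force: 30.0
```

Call:
carry_out:
  jaw: [0,0,0,0,0,0,0,0]
  travel:
    - [0.5,0,0]
    - [0.5,0,0]
    - [0.5,0,0]
    - [0.5,0,0]
    - [0.5,0,0]
    - [0.5,0,0]
    - [0.5,0,0]
    - [0,0,0]
  rot:
    - [0,0,0]
    - [0,0,0]
    - [0,0,0]
    - [0,0,0]
    - [0,0,0]
    - [0,0,0]
    - [0,0,0]
    - [0,0,0]

```text
time_s: 27.55
tcp_pos: [0.5751, 0.1918, 0.0448]
eef_rot: [0.998, 0.057, -0.0, 0.0]
contact_force: [-2.7, -0.6, -1.7]
gripper_width: 0.0081
grasp_force: 30.0
```

Call:
carry_out:
  jaw: [0,0,0,0,0,0,0,0]
  travel:
    - [0.5,0,0]
    - [0.5,0,0]
    - [0.5,0,0]
    - [0.5,0,0]
    - [0.5,0,0]
    - [0.5,0,0]
    - [0.5,0,0]
    - [0,0,0]
  rot:
    - [0,0,0]
    - [0,0,0]
    - [0,0,0]
    - [0,0,0]
    - [0,0,0]
    - [0,0,0]
    - [0,0,0]
    - [0,0,0]

```text
time_s: 28.55
tcp_pos: [0.5782, 0.1922, 0.0448]
eef_rot: [0.998, 0.057, -0.0, 0.0]
contact_force: [-6.0, 0.4, 1.6]
gripper_width: 0.0079
grasp_force: 30.0
```

Call:
carry_out:
  jaw: [0,0,0,0,0,0,0,0]
  travel:
    - [0,0,0]
    - [0,0,0]
    - [0,0,0]
    - [0,0,0]
    - [0,0,0]
    - [0,0,0]
    - [0,0,0]
    - [0,0,0]
  rot:
    - [0,0,0]
    - [0,0,0]
    - [0,0,0]
    - [0,0,0]
    - [0,0,0]
    - [0,0,0]
    - [0,0,0]
    - [0,0,0]

```text
time_s: 29.55
tcp_pos: [0.5782, 0.1922, 0.0448]
eef_rot: [0.998, 0.057, -0.0, 0.0]
contact_force: [-5.9, -0.5, 0.8]
gripper_width: 0.0078
grasp_force: 30.0
```

Call:
carry_out:
  jaw: [0,0,0,0,0,0,0,0]
  travel:
    - [0.4,0,0]
    - [0.4,0,0]
    - [0.4,0,0]
    - [0.4,0,0]
    - [0.4,0,0]
    - [0,0,0]
    - [0,0,0]
    - [0,0,0]
  rot:
    - [0,0,0]
    - [0,0,0]
    - [0,0,0]
    - [0,0,0]
    - [0,0,0]
    - [0,0,0]
    - [0,0,0]
    - [0,0,0]

```text
time_s: 30.55
tcp_pos: [0.5798, 0.1924, 0.0448]
eef_rot: [0.998, 0.058, -0.001, 0.0]
contact_force: [-7.6, -0.9, 1.6]
gripper_width: 0.0079
grasp_force: 30.0
```

Contact is spring-like (about 1 N/mm, stiffness ramping, not rigid) and about 4 N above friction. I release now.

Call:
carry_out:
  jaw: [0.4,0.4,0.4,0.4,0.4,0.4,0.4,0.4]
  travel:
    - [0,0,0]
    - [0,0,0]
    - [0,0,0]
    - [0,0,0]
    - [0,0,0]
    - [0,0,0]
    - [0,0,0]
    - [0,0,0]
  rot:
    - [0,0,0]
    - [0,0,0]
    - [0,0,0]
    - [0,0,0]
    - [0,0,0]
    - [0,0,0]
    - [0,0,0]
    - [0,0,0]

```text
time_s: 31.55
tcp_pos: [0.5807, 0.1925, 0.0449]
eef_rot: [0.998, 0.057, 0.0, 0.0]
contact_force: [0.1, -0.3, -0.6]
gripper_width: 0.0367
grasp_force: 0.0
```

Call:
carry_out:
  jaw: [0.4,0.4,0.4,0.4,0.4,0.4,0.4,0.4]
  travel:
    - [0,0,-4]
    - [0,0,-10]
    - [0,0,-18]
    - [0,0,-24]
    - [0,0,-24]
    - [0,0,-24]
    - [0,0,-16]
    - [0,0,0]
  rot:
    - [0,0,0]
    - [0,0,0]
    - [0,0,0]
    - [0,0,0]
    - [0,0,0]
    - [0,0,0]
    - [0,0,0]
    - [0,0,0]

```text
time_s: 32.55
tcp_pos: [0.5815, 0.1928, 0.1666]
eef_rot: [0.998, 0.057, 0.001, -0.0]
contact_force: [-0.4, 0.2, -0.4]
gripper_width: 0.0369
grasp_force: 0.0
```

Call:
carry_out:
  jaw: [0.4,0.4,0.4,0.4,0.4,0.4,0.4,0.4]
  travel:
    - [-15,0,0]
    - [-30,0,0]
    - [-35,0,0]
    - [-30,0,0]
    - [-15,0,0]
    - [0,0,0]
    - [0,0,0]
    - [0,0,0]
  rot:
    - [0,0,0]
    - [0,0,0]
    - [0,0,0]
    - [0,0,0]
    - [0,0,0]
    - [0,0,0]
    - [0,0,0]
    - [0,0,0]

```text
time_s: 33.55
tcp_pos: [0.4574, 0.1782, 0.1647]
eef_rot: [0.998, 0.057, 0.0, -0.0]
contact_force: [-0.6, -0.4, 0.1]
gripper_width: 0.0371
grasp_force: 0.0
```

Run:
```python
from h import *
s=state();print(s["tcp_pos"],s["contact_force"],s["gripper_width"])
f=grab_frame("wrist");save(f,"w5")
a=np.radians(6.6);e=np.array([np.cos(a),np.sin(a),0]);o=np.array([.6,.1945,.025]);z=np.array([0,0,1])
for x in(.06,.066,.072,.075): print(x,proj(f,[o+(x-.105)*e+.052*z,o+(x-.06)*e+.052*z],s).round(1).tolist())
```

```text
[0.45738047 0.17823962 0.16472764] [-0.63291294 -0.4166539   0.07618196] 0.037148579264681396
0.06 [[318.1, 80.1], [318.1, -4.1]]
0.066 [[318.1, 69.1], [318.1, -15.6]]
0.072 [[318.1, 58.1], [318.1, -27.2]]
0.075 [[318.1, 52.5], [318.1, -33.0]]
```

View pics/w5.png

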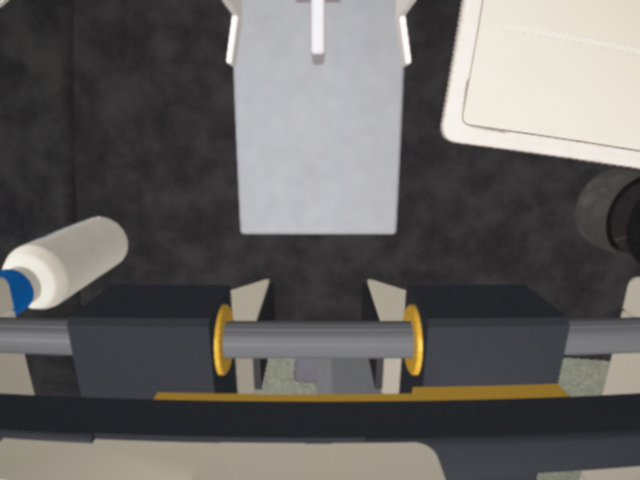

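The fin tip is at (318,58), so the carrier stands at about x = 72 mm, straight and centred, and has not crept back noticeably. The gripper is clear, so I hand in.

```bash
python3 -c "
from cell import *
print(finish_job())"
```

```text
the job is handed in; nothing more can be done
None
```

The job is handed in with the carrier under the hood, straight and centred about 72 mm behind the front edge. It was pressed against the back stop with roughly 4 N and released without noticeable creep; the discs were last seen flat on the apron, since the hood hides them now.

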